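Open the latched records chest

ROBOT

A 7-joint arm with a two-finger parallel gripper is mounted at the origin on the work surface. World frame = base frame: x ahead of the robot, y to its left, z up, the work surface at z = 0. Lengths are in m, angles in rad, forces in N, time in s.
With the tool pointing down it reaches from about 0.425 to 0.925 m from the base axis. Payload 6.8 kg.
Tool frame: the origin (TCP) lies midway between the tips of the shut fingers; the grasp point (between the pads) lies r.grip_point_offset behind it (r.grip_point_offset is the distance from the TCP to the grasp point, in m); z points along the fingers, y is the direction in which the jaws open and shut (so a half turn about z gives the same grasp; the last joint's range is limited). The gripper opens to 85 mm and grips with 20 to 120 N. Pads are 22 mm wide; open, the fingers measure 114 mm over their backs; the gripper's body (76 mm by 85 mm) begins 54 mm behind the grasp point. The pads swing forward as they close: fully open they stand 13 mm farther back than shut.
Start: joints at [1.043, 0.477, 0.022, 1.555, -0.011, 1.109, -0.083], TCP at [0.275, -0.616, 0.231] pointing down, gripper open.
Joint ranges: [-2.96, 2.96], [-0.34, 2.1], [-1.41, 1.46], [0.24, 2.44], [-1.37, 4.51], [0.17, 1.92], [-2.96, 2.96]. Speed limits (rad/s): [2.39, 2.39, 3.14, 3.14, 3.14, 3.14, 3.14].

INTERFACE

Orientations are given as a rotation vector (axis times angle).
In Python, from bench import r gives the robot as it stands. The module is installed in compiled form; this text tells all that it offers.
- The arm moves only by the tool play_rows, never from a script. Its argument "deltas" is a list of rows, each a list of 3 entries, a list of its own where there are three numbers: the finger opening in mm, from 0 to 85.4, then the shift along the tool's x, y, z in mm, then the turn, a rotation vector about the tool's x, y, z in rad. A call has 1 to 8 rows; each row is the pose to reach, as a shift and turn from the pose measured when the call began, along the tool's axes at that moment; what a row does not reach only later rows make up. A row lasts 1/8 s, in which the tool goes at most 62.5 mm and 10.7 degrees, less where a joint would pass 70% of its speed; a pose out of reach is approached as far as the arm can. A call with a gripper value outside its range is refused whole. The fingers move at their own pace and stop on an object; "squeeze" is the grip in N (left out, the last holds). Time passes only in rows, so rows that repeat a pose let the fingers close. It gives the time, the measured TCP pose, the force and the opening at its end, in the units of the state.
- r.get_obs(): the state, without advancing time (a new reading comes with each control period).
- r.grab_frame(name): name is "scene" or "top"; returns (picture, depth): 384x512x3 uint8, red, green, blue; 384x512 float32, m along the optical axis (not along the pixel's ray), 0 where there is no reading.
- r.camera_model(name): a dict with "mtx" (3x3 intrinsics, pixels), "rvec" (rotation vector, rad) and "tvec" (3), from world to camera coordinates, as OpenCV has them. Camera axes: x right, y down, z forward; pixel columns grow to the right and rows downward; lengths in m; the calibration is good to about 2 mm. A picture is of the moment at which its call begins. camera_model takes no time and is no camera call.
- r.hand_in(): hands the job in, once; it reports no verdict.
The state is a dict: "clock": time; "joints": joint angles; "qvel": joint speeds; "tau": joint torques, N m; "tcp_pos": TCP position; "orientation": TCP orientation; "contact_force": force on the tool from outside, world axes, zero at the start; "moment": the same for the moment, N m; "grip_width": finger opening in m.
Only numpy, scipy, OpenCV 4.12 (cv2) and the standard library are available. Lean on these libraries where they do the work, as an engineer would, in place of code of your own. Each camera call takes 0.05 s, during which the arm holds its last target. There are 200 camera calls.

TASK

Open the steel chest: press the round release button on its lid, gently, until the T-handle springs out, turn the handle a quarter turn clockwise (seen from above) to draw the latch, then raise the lid to about 40 degrees. Do not force the button or heave at the lid while it is latched; let go with the lid standing open by itself and the handle left turned, and leave the other things on the table where they are.

Things in the scene. Friction and masses are not known exactly. Their poses are not given: they have to be found in the camera images.
- chest: Grey painted steel chest, heavy, does not move: 290 mm deep (its x) by 400 wide (its y), 150 high to the top face of the lid. Origin: centre of its underside on the table. Its x axis points from its front (nearer the robot) to the hinges at its rear; y to its left, z up.
- lid_hinge (a point): Hinge line of the lid, at mid-width of the chest's rear edge, 140 mm up. The line runs along the chest's y. This point never moves.
- button: Release button: plunger with a black round cap, 24 mm across. Origin on its axis where it meets the top face of the dark latch plate (64 x 176 mm, 3 mm thick, on the lid near its front edge), 85 mm to the left (chest +y) of the handle's axis; sinks as it is pressed. The cap's top stands 9 to 20 mm above this point, differently on each chest (it is screwed on). Pressed straight down into the lid.
- t_bar (a point): Centre of the cross-bar of the steel T-handle, which moves with it. The bar is 84 mm long, 16 wide, 14 high, on a 12 mm stem; axes of this point: y along the bar, z out of the lid. Shut, the bar lies along the chest's y in a close slot with its top flush with the plate; sprung out, its centre is 23 mm above the plate, its underside 16 mm. The stem's axis is 100 mm ahead of the chest's centre (chest -x).
- tee (a joint): How far the T-handle has come out, m: 0 flush and caught, 0.030 sprung fully out. Pressing the button about 6.5 mm (about 5 to 6 N; it meets a hard stop at 8 mm) frees it, and a spring of about 9 N pushes it out and holds it out.
- spindle (a joint): Turn of the T-handle, rad, clockwise seen from above: 0 bar along the chest's y, 1.57 at the stop, bar along the chest's x. It turns only when out, against 0.15 to 0.25 N m of friction from the latch; the latch tongue is clear of its catch from about 1.2 rad, and then the lid springs up a few mm off its rubber seal. It stays where it is left.
- lid (a joint): Opening of the lid, rad: 0 shut, grows as the front edge rises, 1.25 at the stop. Counterbalanced hinges with friction: about 3 to 6 N of upward pull at the handle lifts it, and it stays at whatever angle it is left. The handle's axis meets the lid 245 mm from the hinge line.
- soup_tin: Food tin with a paper label, 75 mm across, 110 high, in front of the chest towards one end; origin under its centre. Leave alone.
- bean_tin: Food tin with a green label, 75 mm across, 110 high, in front of the chest towards one end; origin under its centre. Leave alone.
- tape_roll: Roll of packing tape lying flat, 104 mm across, 48 high, at the chest's left end; origin under its centre. Leave alone.
- marker: Marker pen, 130 mm long, 17 thick, lying in front of the chest; origin under its middle. Leave alone.
- mug: White mug, 82 mm across, 95 high, front left of the table; origin under its centre. Leave alone.
- stapler: Black desk stapler, 150 mm long, 50 high, front right; origin under its centre. Leave alone.
- tongue: Steel latch tongue inside the chest on the T-handle's spindle, 46 x 18 x 4 mm; hidden while shut, hooked under the catch at 0 turn. Origin 23 mm from the spindle's axis.
- catch: Steel catch fixed inside the chest's front wall, which holds the tongue and so the lid down; hidden. Origin at its centre.

How it is judged:
By the outcome, as a careful person would: the job done as asked, in the order asked, and still so for the second after the job is handed in, with the robot touching nothing.
It also fails if it takes over 62 s, if anything falls off the work surface, if the arm or the gripper's body presses on something with over 40 N, if the wrist force passes 120 N, or if a joint passes its speed limit or range.

## Working session

There is one attempt and no reset: what is moved stays moved. The work goes in short steps, Python scripts to look and compute and a tool call to move; the robot and the scene stay as the last step left them, time stands still between calls to the robot, and variables do not carry over. Pictures are saved under pics/ and viewed, about 8 in all and at most 12, crops included, and the job is handed in when it is done.

Besides the shell and the picture viewer there is one more tool, called after "Call:" by a JSON object that holds its "api" and its "payload". play_rows: Moves the arm, as the interface text tells. Its arguments: {"type":"object","properties":{"deltas":{"type":"array"},"squeeze":{"type":"number"}},"required":["deltas"]}

```bash
mkdir -p pics; cat > h.py <<'E'
import numpy as np, cv2
from bench import r
from scipy.spatial.transform import Rotation as R
def cam(n):
    m=r.camera_model(n); return np.array(m["mtx"]),R.from_rotvec(np.ravel(m["rvec"])).as_matrix(),np.ravel(m["tvec"])
def ray(n,u,v,z):
    "pixel on plane of height z"
    K,Rm,t=cam(n); d=Rm.T@np.linalg.solve(K,[u,v,1.]); c=-Rm.T@t
    return c+d*(z-c[2])/d[2]
def pt(n,u,v,dep):
    K,Rm,t=cam(n); return Rm.T@(np.linalg.solve(K,[u,v,1.])*dep-t)
def proj(n,P):
    K,Rm,t=cam(n); p=K@(Rm@np.asarray(P)+t); return p[:2]/p[2]
def cloud(n,dep):
    K,Rm,t=cam(n); v,u=np.mgrid[:384,:512]
    p=np.linalg.inv(K)@np.stack([u.ravel(),v.ravel(),np.ones(u.size)])*dep.ravel()
    return (Rm.T@(p-t[:,None])).T.reshape(384,512,3)
def state():
    o=r.get_obs()
    M=R.from_rotvec(o["orientation"]).as_matrix()
    print("t",round(o["clock"],2),"tcp",np.round(o["tcp_pos"],4),"F",np.round(o["contact_force"],1),"w",round(o["grip_width"],4),"j",np.round(o["joints"],2)); print(np.round(M,3))
    return o,M
E
python3 - <<'E'
from h import *
state(); print(r.grip_point_offset)
for n in("scene","top"):
    im,d=r.grab_frame(n); np.savez("pics/%s0.npz"%n,im=im,d=d)
    cv2.imwrite("pics/%s0.png"%n,cv2.resize(im[...,::-1],(768,576),interpolation=cv2.INTER_CUBIC))
E
```

```text
t 0.0 tcp [ 0.2749 -0.6159  0.2303] F [ 0.6 -1.1  0.4] w 0.0854 j [ 1.04  0.48  0.02  1.56 -0.01  1.11 -0.08]
[[ 0.913  0.408 -0.001]
 [ 0.408 -0.913  0.002]
 [-0.    -0.002 -1.   ]]
0.0187
```

View pics/top0.png

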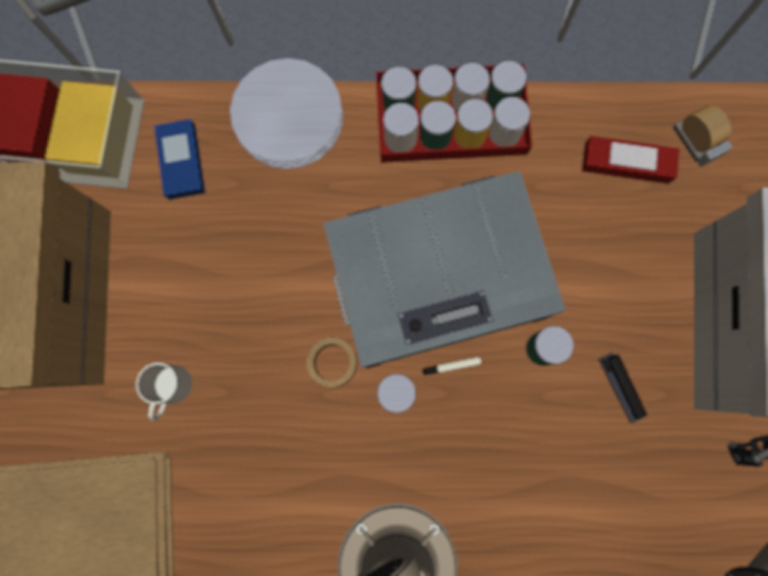

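View pics/scene0.png

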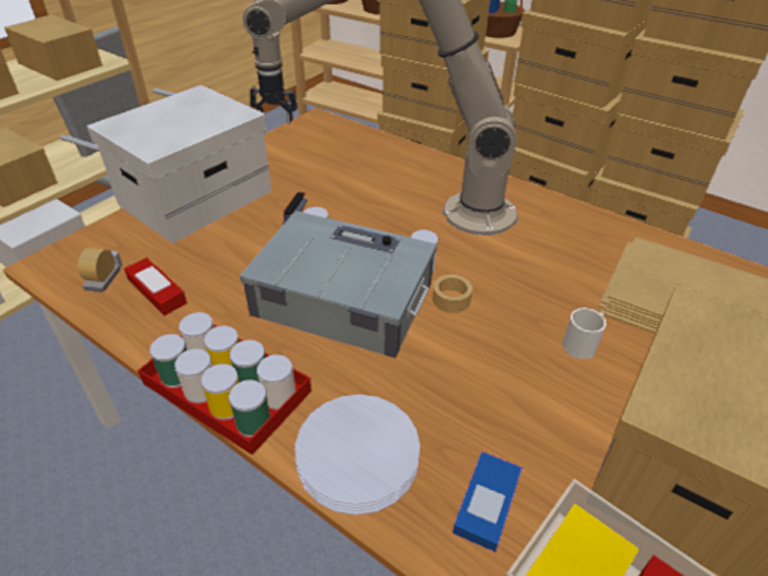

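The top view shows the chest lid with corners near (325,225), (522,174), (563,309) and (367,365). The button is at (415,325) and the T-bar at (456,315). One tin is at (397,393) and the other at (553,345).

```bash
python3 - <<'E'
from h import *
f=np.load("pics/top0.npz"); im,d=f["im"],f["d"]
P=cloud("top",d); 
m=((P[...,2]>.135)&(P[...,2]<.175)).astype(np.uint8)
roi=np.zeros_like(m); roi[105:250,205:385]=1; m*=roi
n,l,s,c=cv2.connectedComponentsWithStats(m); k=1+np.argmax(s[1:,4]); m=l==k
q=P[m]; print("z",np.median(q[:,2]),"n",len(q)); print(cv2.minAreaRect(q[:,:2].astype(np.float32)))
for n_,uv in dict(c1=(325,225),c2=(522,174),c3=(563,309),c4=(367,365),button=(415,325),bar=(456,315),barL=(433,321),barR=(480,308)).items():
    print(n_,np.round(ray("top",(uv[0]+.5)/1.5-.5,(uv[1]+.5)/1.5-.5,.15 if n_!="button" else .165),4))
for n_,uv in dict(tin1=(397,393),tin2=(553,345),tape=(332,362)).items(): print(n_,np.round(ray("top",uv[0]/1.5,uv[1]/1.5,.11),3))
u0,v0,w,h=255,185,84,63
cv2.imwrite("pics/crop0.png",cv2.resize(im[v0:v0+h,u0:u0+w,::-1],(w*9,h*9),interpolation=cv2.INTER_CUBIC))
E
```

```text
z 0.15107978134379674 n 13625
((0.6001476049423218, -0.08771029114723206), (0.3050157129764557, 0.4128880798816681), 15.705024719238281)
c1 [0.6789 0.1474 0.15  ]
c2 [ 0.7879 -0.2504  0.15  ]
c3 [ 0.5113 -0.3216  0.15  ]
c4 [0.4007 0.0593 0.15  ]
button [ 0.4767 -0.0325  0.165 ]
bar [ 0.4984 -0.1129  0.15  ]
barL [ 0.4865 -0.068   0.15  ]
barR [ 0.5125 -0.1599  0.15  ]
tin1 [0.348 0.001 0.11 ]
tin2 [ 0.444 -0.31   0.11 ]
tape [0.408 0.131 0.11 ]
```

View pics/crop0.png

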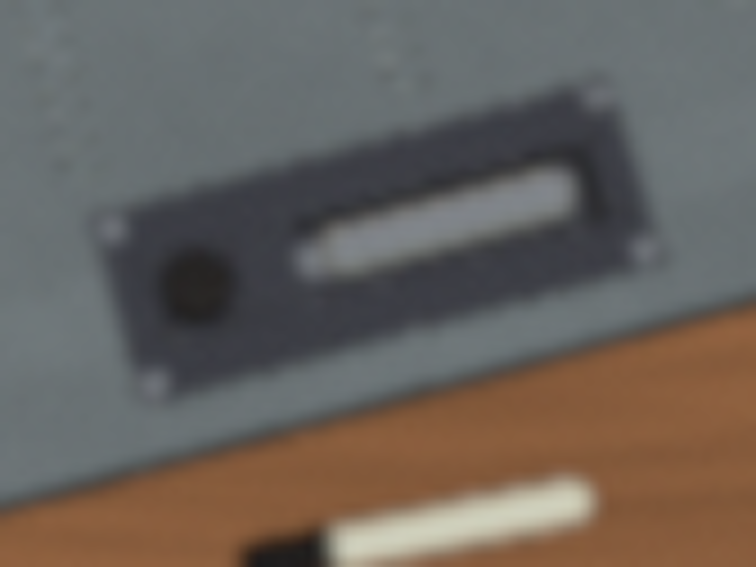

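Call:
{"api": "play_rows", "payload": {"deltas": [[0,[42,-45,0],[0,0,-0.142]],[0,[84,-90,0],[0,0,-0.285]],[0,[127,-135,0],[0,0,-0.427]],[0,[169,-180,0],[0,0,-0.57]],[0,[211,-225,0],[0,0,-0.712]],[0,[253,-270,0],[0,0,-0.854]],[0,[296,-315,0],[0,0,-0.997]],[0,[338,-360,0],[0,0,-1.139]]], "squeeze": 30}}

```text
clock: 1.1
tcp_pos: [0.437, -0.1475, 0.231]
orientation: [-2.229, -2.212, -0.001]
contact_force: [0.5, -0.8, 0.1]
grip_width: -0.0001
```

```bash
cat >> h.py <<'E'
YAW=np.radians(15.7); CX=np.array([np.cos(YAW),np.sin(YAW),0]); CY=np.array([-np.sin(YAW),np.cos(YAW),0])
def go(target,xang,tilt=0):
    "shift mm and turn to a pose: tool x at heading xang (deg), pointing down"
    o,M=state(); a=np.radians(xang)
    x=np.array([np.cos(a),np.sin(a),0]); z=np.array([0,0,-1.]); G=np.stack([x,np.cross(z,x),z],1)
    print("shift",np.round(M.T@(np.asarray(target)-o["tcp_pos"])*1000,1),"turn",np.round(R.from_matrix(M.T@G).as_rotvec(),3))
E
python3 - <<'E'
from h import *
go([.4767,-.0325,.20],105.7)
E
```

```text
t 1.1 tcp [ 0.437  -0.1475  0.231 ] F [ 0.5 -0.8  0.1] w -0.0001 j [ 0.59  0.15 -0.44  2.02  0.08  0.98  0.11]
[[ 0.007  1.    -0.001]
 [ 1.    -0.007  0.001]
 [ 0.001 -0.001 -1.   ]]
shift [115.3  38.9  31.1] turn [-0.    -0.001 -0.281]
```

Call:
{"api": "play_rows", "payload": {"deltas": [[0,[40,13,0],[0,0,-0.1]],[0,[80,27,0],[0,0,-0.2]],[0,[115,39,10],[0,0,-0.281]],[0,[115,39,31],[0,0,-0.281]],[0,[115,39,43],[0,0,-0.281]],[0,[115,39,49],[0,0,-0.281]],[0,[115,39,50],[0,0,-0.281]]]}}

```text
clock: 1.98
tcp_pos: [0.4767, -0.0333, 0.1809]
orientation: [-1.898, -2.501, -0.0]
contact_force: [0.3, 0.0, 0.0]
grip_width: 0.0001
```

```bash
python3 - <<'E'
from h import *
go([.4767,-.0325,.172],105.7)
im,d=r.grab_frame("scene"); u,v=proj("scene",[.48,-.06,.16]).astype(int); print(u,v,proj("scene",[.4767,-.0325,.165]))
u0,v0=u-50,v-45
cv2.imwrite("pics/s1.png",cv2.resize(im[v0:v0+75,u0:u0+100,::-1],(800,600),interpolation=cv2.INTER_CUBIC))
E
```

```text
t 1.98 tcp [ 0.4767 -0.0333  0.1809] F [0.3 0.  0. ] w 0.0001 j [ 0.41  0.26 -0.54  2.04  0.17  0.89  0.05]
[[-0.269  0.963 -0.001]
 [ 0.963  0.269  0.001]
 [ 0.001 -0.001 -1.   ]]
shift [0.7 0.3 8.9] turn [-0.001 -0.001 -0.002]
251 158 [258.11378388 159.28848359]
```

View pics/s1.png

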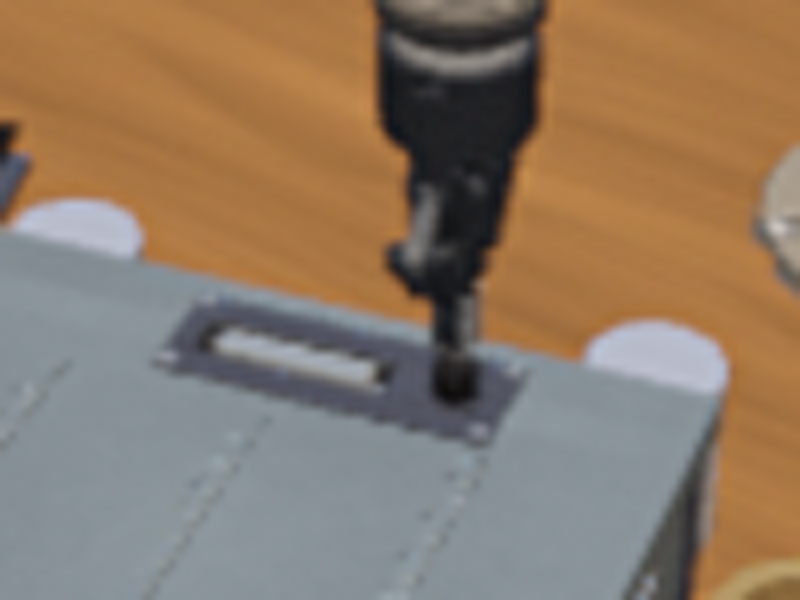

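The shut fingers stand right over the black cap, which is at crop (455,385). I'll lower slowly and watch the force.

Call:
{"api": "play_rows", "payload": {"deltas": [[0,[0,0,2],[0,0,0]],[0,[0,0,4],[0,0,0]],[0,[0,0,5],[0,0,0]],[0,[0,0,6],[0,0,0]],[0,[0,0,7],[0,0,0]],[0,[0,0,8],[0,0,0]],[0,[0,0,8],[0,0,0]]]}}

```text
clock: 2.9
tcp_pos: [0.4768, -0.0332, 0.1731]
orientation: [-1.898, -2.502, -0.001]
contact_force: [-0.2, 0.1, 0.1]
grip_width: -0.0001
```

Call:
{"api": "play_rows", "payload": {"deltas": [[0,[0,0,1],[0,0,0]],[0,[0,0,2],[0,0,0]],[0,[0,0,3],[0,0,0]],[0,[0,0,3],[0,0,0]]]}}

```text
clock: 3.4
tcp_pos: [0.4769, -0.0332, 0.1705]
orientation: [-1.898, -2.502, -0.0]
contact_force: [-2.2, -0.4, 5.8]
grip_width: 0.0003
```

Call:
{"api": "play_rows", "payload": {"deltas": [[0,[0,0,1],[0,0,0]],[0,[0,0,2],[0,0,0]],[0,[0,0,3],[0,0,0]],[0,[0,0,3],[0,0,0]]]}}

```text
clock: 3.9
tcp_pos: [0.4769, -0.0332, 0.168]
orientation: [-1.899, -2.502, -0.0]
contact_force: [-2.8, 0.3, 7.0]
grip_width: -0.0001
```

Call:
{"api": "play_rows", "payload": {"deltas": [[0,[0,0,0.5],[0,0,0]],[0,[0,0,1],[0,0,0]],[0,[0,0,1],[0,0,0]]]}}

```text
clock: 4.28
tcp_pos: [0.4769, -0.0332, 0.1674]
orientation: [-1.899, -2.502, 0.0]
contact_force: [-1.5, -0.9, 5.0]
grip_width: -0.0002
```

```bash
cat >> h.py <<'E'
def barz(p=(.499,-.114)):
    "median height round the stem, top camera depth"
    im,d=r.grab_frame("top"); P=cloud("top",d); u,v=np.round(proj("top",[p[0],p[1],.16])).astype(int)
    print("bar z",np.round(P[v-2:v+3,u-2:u+3,2],3).tolist()); return im,P
E
python3 - <<'E'
from h import *
state(); barz()
E
```

```text
t 4.28 tcp [ 0.4769 -0.0332  0.1674] F [-1.5 -0.9  5. ] w -0.0002 j [ 0.41  0.28 -0.54  2.05  0.19  0.86  0.03]
[[-0.269  0.963 -0.001]
 [ 0.963  0.269  0.   ]
 [ 0.    -0.    -1.   ]]
bar z [[0.567, 0.567, 0.564, 0.564, 0.564], [0.572, 0.569, 0.567, 0.564, 0.565], [0.577, 0.573, 0.57, 0.567, 0.562], [0.577, 0.573, 0.572, 0.569, 0.565], [0.581, 0.58, 0.573, 0.575, 0.566]]
```

Call:
{"api": "play_rows", "payload": {"deltas": [[0,[0,0,0.7],[0,0,0]],[0,[0,0,1.4],[0,0,0]],[0,[0,0,1.4],[0,0,0]]]}}

```text
clock: 4.7
tcp_pos: [0.4769, -0.0332, 0.1664]
orientation: [-1.899, -2.502, 0.001]
contact_force: [-1.2, 0.6, 5.3]
grip_width: 0.0
```

```bash
cat >> h.py <<'E'
def barz2(p=(.499,-.114)):
    im,d=r.grab_frame("scene"); P=cloud("scene",d)
    e=np.linalg.norm(P[...,:2]-np.array(p),axis=-1); m=(e<.02)&(P[...,2]>.13)&(P[...,2]<.5)
    print("z near stem pct",np.round(np.percentile(P[m][:,2],[5,25,50,75,90,98]),4),m.sum()); return im,P
E
python3 - <<'E'
from h import *
state(); barz2()
E
```

```text
t 4.7 tcp [ 0.4769 -0.0332  0.1664] F [-1.2  0.6  5.3] w 0.0 j [ 0.4   0.28 -0.54  2.05  0.19  0.86  0.03]
[[-0.269  0.963 -0.001]
 [ 0.963  0.269 -0.   ]
 [-0.    -0.001 -1.   ]]
z near stem pct [0.1499 0.1516 0.1541 0.1565 0.1582 0.1588] 46
```

Call:
{"api": "play_rows", "payload": {"deltas": [[0,[0,0,0.7],[0,0,0]],[0,[0,0,1.3],[0,0,0]],[0,[0,0,1.3],[0,0,0]]]}}

```text
clock: 5.12
tcp_pos: [0.4769, -0.0332, 0.1656]
orientation: [-1.899, -2.502, 0.001]
contact_force: [-2.7, -1.2, 8.9]
grip_width: 0.0002
```

```bash
python3 - <<'E'
from h import *
barz2()
E
```

```text
z near stem pct [0.1483 0.1519 0.1552 0.1562 0.1577 0.1609] 48
```

```bash
python3 - <<'E'
from h import *
L=[];Z=[]
for i in range(5):
    barz2(); o=r.get_obs(); L.append(o["contact_force"]); Z.append(o["tcp_pos"][2])
print(np.round(L,1),np.round(Z,5))
E
```

```text
z near stem pct [0.1503 0.1521 0.1545 0.1558 0.1579 0.1592] 48
z near stem pct [0.1498 0.1523 0.1541 0.1561 0.1573 0.1592] 50
z near stem pct [0.1493 0.1515 0.1537 0.1558 0.1577 0.16  ] 49
z near stem pct [0.1489 0.1519 0.1543 0.1557 0.1576 0.1586] 50
z near stem pct [0.151  0.1531 0.1548 0.1569 0.1578 0.1589] 44
[[-3.  -0.3  8. ]
 [-3.2  0.2  7.6]
 [-3.1  1.5  7.5]
 [-2.8 -0.5  6.9]
 [-2.4 -0.9  7.3]] [0.16568 0.16567 0.16567 0.16568 0.16566]
```

Call:
{"api": "play_rows", "payload": {"deltas": [[0,[0,0,0.5],[0,0,0]],[0,[0,0,0.9],[0,0,0]],[0,[0,0,0.9],[0,0,0]]]}}

```text
clock: 5.8
tcp_pos: [0.4769, -0.0332, 0.1654]
orientation: [1.899, 2.502, -0.002]
contact_force: [-2.8, -0.1, 7.8]
grip_width: 0.0002
```

```bash
cat >> h.py <<'E'
def avg(n=4):
    L=[];Z=[]
    for i in range(n):
        im,P=barz2(); o=r.get_obs(); L.append(o["contact_force"]); Z.append(o["tcp_pos"])
    print("F",np.round(np.mean(L,0),1),"tcp",np.round(np.mean(Z,0),5),"t",o["clock"]); return im,P
E
python3 - <<'E'
from h import *
avg(4)
E
```

```text
z near stem pct [0.1493 0.1523 0.1542 0.1561 0.1572 0.1597] 47
z near stem pct [0.1493 0.1517 0.1537 0.1559 0.1576 0.1584] 51
z near stem pct [0.1489 0.152  0.1544 0.1562 0.1572 0.1579] 49
z near stem pct [0.1491 0.152  0.1542 0.1563 0.1579 0.1596] 51
F [-3.1 -0.1  8.7] tcp [ 0.47692 -0.03319  0.16544] t 6.0
```

Call:
{"api": "play_rows", "payload": {"deltas": [[0,[0,0,0.8],[0,0,0]],[0,[0,-0.2,1.3],[0,0,0]],[0,[0,-0.2,1.3],[0,0,0]]]}}

```text
clock: 6.38
tcp_pos: [0.4769, -0.0332, 0.1645]
orientation: [1.899, 2.502, -0.001]
contact_force: [-0.9, 0.4, 4.3]
grip_width: 0.0
```

```bash
python3 - <<'E'
from h import *
avg(3)
E
```

```text
z near stem pct [0.1377 0.1516 0.1724 0.181  0.1847 0.186 ] 80
z near stem pct [0.1385 0.1514 0.1745 0.1819 0.185  0.1861] 77
z near stem pct [0.1362 0.1502 0.1627 0.1808 0.184  0.1854] 79
F [-0.9  0.3  4.8] tcp [ 0.47687 -0.03319  0.16435] t 6.525
```

Call:
{"api": "play_rows", "payload": {"deltas": [[0,[0,0,-15],[0,0,0]],[0,[0,0,-45],[0,0,0]],[0,[0,0,-75],[0,0,0]],[40,[0,0,-80],[0,0,0]]]}}

```text
clock: 7.02
tcp_pos: [0.478, -0.033, 0.2466]
orientation: [1.897, 2.499, 0.002]
contact_force: [-0.5, -0.9, -0.4]
grip_width: 0.0169
```

```bash
python3 - <<'E'
from h import *
im,d=r.grab_frame("scene"); P=cloud("scene",d)
e=np.linalg.norm(P[...,:2]-np.array([.499,-.114]),axis=-1); m=(e<.07)&(P[...,2]>.178)&(P[...,2]<.19)
q=P[m]; print(len(q),q.mean(0),np.median(q[:,2]),cv2.minAreaRect(q[:,:2].astype(np.float32)))
u,v=proj("scene",[.5,-.1,.17]).astype(int); u0,v0=u-50,v-40; print(u0,v0)
for p in ([.4995,-.114,.183],[.5037,-.1148,.183]):
  for s in(-.042,0,.042): print(p,s,(proj("scene",np.array(p)+s*CY)-[u0,v0]+.5)*8)
cv2.imwrite("pics/s2.png",cv2.resize(im[v0:v0+75,u0:u0+100,::-1],(800,600),interpolation=cv2.INTER_CUBIC))
state()
E
```

```text
65 [ 0.5038539  -0.11269609  0.1831317 ] 0.18333893642476076 ((0.49914538860321045, -0.1138264536857605), (0.024891246110200882, 0.08064721524715424), 12.153820991516113)
190 114
[0.4995, -0.114, 0.183] -0.042 [308.87288139 279.85457649]
[0.4995, -0.114, 0.183] 0 [387.56769867 298.35047626]
[0.4995, -0.114, 0.183] 0.042 [467.4033577  317.11451177]
[0.5037, -0.1148, 0.183] -0.042 [302.19550369 283.25016146]
[0.5037, -0.1148, 0.183] 0 [380.95823348 301.79780544]
[0.5037, -0.1148, 0.183] 0.042 [460.86448539 320.61473467]
t 7.08 tcp [ 0.4776 -0.0331  0.246 ] F [ 0.  -0.1 -0.1] w 0.0249 j [ 0.44  0.18 -0.56  1.96  0.11  1.03  0.1 ]
[[-0.269  0.963  0.003]
 [ 0.963  0.269 -0.001]
 [-0.002  0.002 -1.   ]]
```

View pics/s2.png

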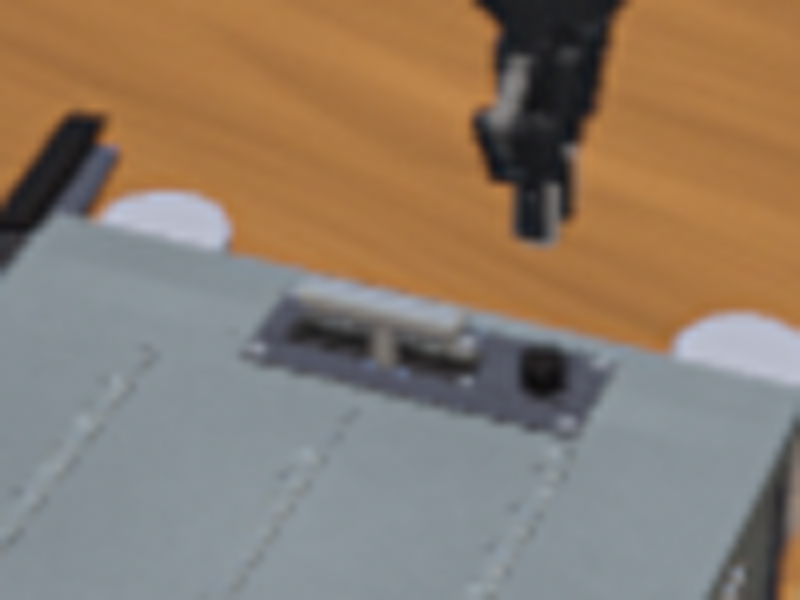

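The picture shows the bar standing out on its stem, top edge from about (298,290) to (468,322). It is centred near (0.501, -0.114) with its top at 0.183, as it should be.

Call:
{"api": "play_rows", "payload": {"deltas": [[45,[-42,0.5,0],[0,0,0]],[45,[-84,1,0],[0,0,0]],[45,[-84,1,0],[0,0,0]],[45,[-84,1,30],[0,0,0]],[45,[-84,1,55],[0,0,0]],[45,[-84,1,75],[0,0,0]],[45,[-84,1,86],[0,0,0]],[45,[-84,1,86],[0,0,0]]]}}

```text
clock: 8.07
tcp_pos: [0.5006, -0.1133, 0.1593]
orientation: [1.898, 2.502, -0.001]
contact_force: [0.3, 0.0, 0.1]
grip_width: 0.0447
```

Call:
{"api": "play_rows", "payload": {"deltas": [[24,[0,0,0],[0,0,0]],[20,[0,0,0],[0,0,0]],[18,[0,0,0],[0,0,0]],[14,[0,0,0],[0,0,0]],[12,[0,0,0],[0,0,0]],[12,[0,0,0],[0,0,0]]], "squeeze": 20}}

```text
clock: 8.82
tcp_pos: [0.4998, -0.1137, 0.1597]
orientation: [1.899, 2.502, -0.003]
contact_force: [-4.6, -0.1, 6.0]
grip_width: 0.0156
```

```bash
python3 - <<'E'
from h import *
avg(3); go([.501,-.114,.159],105.7)
E
```

```text
z near stem pct [0.1412 0.1636 0.1875 0.2291 0.2564 0.2687] 102
z near stem pct [0.1395 0.167  0.1894 0.2306 0.2605 0.4454] 107
z near stem pct [0.1371 0.1657 0.1866 0.2285 0.2589 0.2696] 106
F [-5.  -0.6  5.8] tcp [ 0.49979 -0.11372  0.15972] t 8.975
t 8.97 tcp [ 0.4998 -0.1137  0.1597] F [-5.1 -0.6  5.7] w 0.0157 j [ 0.5   0.34 -0.48  1.98  0.2   0.87  0.18]
[[-0.269  0.963 -0.001]
 [ 0.963  0.269 -0.002]
 [-0.001 -0.001 -1.   ]]
shift [-0.6  1.1  0.7] turn [-0.001  0.001 -0.002]
```

Call:
{"api": "play_rows", "payload": {"deltas": [[12,[0,-0.3,-0.4],[0,0,0]],[12,[0,-0.3,-0.4],[0,0,0.08]],[12,[0,-0.3,-0.4],[0,0,0.18]],[12,[0,-0.3,-0.4],[0,0,0.28]],[12,[0,-0.3,-0.4],[0,0,0.38]],[12,[0,-0.3,-0.4],[0,0,0.48]],[12,[0,-0.3,-0.4],[0,0,0.54]],[12,[0,-0.3,-0.4],[0,0,0.54]]], "squeeze": 45}}

```text
clock: 9.98
tcp_pos: [0.4995, -0.1137, 0.16]
orientation: [2.496, 1.906, -0.003]
contact_force: [0.3, 0.1, -1.6]
grip_width: 0.0154
```

```bash
python3 - <<'E'
from h import *
state(); o=r.get_obs(); print(o["moment"])
E
```

```text
t 9.97 tcp [ 0.4995 -0.1137  0.16  ] F [ 0.3  0.1 -1.6] w 0.0154 j [ 0.41  0.32 -0.37  1.99  0.16  0.86 -0.31]
[[ 0.263  0.965 -0.001]
 [ 0.965 -0.263 -0.002]
 [-0.002 -0.    -1.   ]]
[-0.0536397  -0.1532796   0.09331143]
```

Call:
{"api": "play_rows", "payload": {"deltas": [[12,[0,0,0],[0,0,0.08]],[12,[0,0,0],[0,0,0.18]],[12,[0,0,0],[0,0,0.28]],[12,[0,0,0],[0,0,0.38]],[12,[0,0,0],[0,0,0.48]],[12,[0,0,0],[0,0,0.55]],[12,[0,0,0],[0,0,0.55]]]}}

```text
clock: 10.85
tcp_pos: [0.4997, -0.1137, 0.1605]
orientation: [2.919, 1.158, -0.002]
contact_force: [-2.1, 0.3, 3.7]
grip_width: 0.0148
```

```bash
python3 - <<'E'
from h import *
state(); o=r.get_obs(); print(o["moment"]); go(o["tcp_pos"],15.7)
E
```

```text
t 10.85 tcp [ 0.4997 -0.1137  0.1605] F [-2.1  0.3  3.7] w 0.0148 j [ 0.32  0.31 -0.27  2.    0.11  0.85 -0.82]
[[ 0.728  0.686 -0.001]
 [ 0.686 -0.728 -0.002]
 [-0.002  0.001 -1.   ]]
[-0.06459193  0.42340035 -0.08968547]
t 10.85 tcp [ 0.4997 -0.1137  0.1605] F [-2.1  0.3  3.7] w 0.0148 j [ 0.32  0.31 -0.27  2.    0.11  0.85 -0.82]
[[ 0.728  0.686 -0.001]
 [ 0.686 -0.728 -0.002]
 [-0.002  0.001 -1.   ]]
shift [0. 0. 0.] turn [0.001 0.001 0.482]
```

Call:
{"api": "play_rows", "payload": {"deltas": [[12,[0,0,0],[0,0,0.1]],[12,[0,0,0],[0,0,0.2]],[12,[0,0,-0.5],[0,0,0.29]],[12,[0,0,-1],[0,0,0.37]],[12,[0,0,-1.5],[0,0,0.44]],[12,[0,0,-2],[0,0,0.49]],[12,[0,0,-2],[0,0,0.49]]]}}

```text
clock: 11.72
tcp_pos: [0.5, -0.1137, 0.1631]
orientation: [3.112, 0.42, -0.0]
contact_force: [-1.5, 1.5, 6.5]
grip_width: 0.0152
```

```bash
python3 - <<'E'
from h import *
state(); o=r.get_obs(); print(o["moment"])
im,P=avg(2)
# lid height at front half
for a,b in((-.12,.12),(-.12,-.14),(0,.1),(.1,.1)):
    p=np.array([.596,-.088])+a*CX[:2]+b*CY[:2]; e=np.linalg.norm(P[...,:2]-p,axis=-1); m=(e<.012)&(P[...,2]>.12)&(P[...,2]<.2); print(a,b,np.round(np.median(P[m][:,2]),4),m.sum())
u,v=proj("scene",[.5,-.1,.17]).astype(int); u0,v0=u-60,v-50
cv2.imwrite("pics/s3.png",cv2.resize(im[v0:v0+90,u0:u0+120,::-1],(800,600),interpolation=cv2.INTER_CUBIC))
E
```

```text
t 11.72 tcp [ 0.5    -0.1137  0.1631] F [-1.5  1.5  6.5] w 0.0152 j [ 0.25  0.3  -0.17  2.    0.07  0.85 -1.27]
[[ 0.964  0.265  0.   ]
 [ 0.265 -0.964 -0.002]
 [-0.     0.002 -1.   ]]
[-0.00529394  0.7252937   0.05184387]
z near stem pct [0.1449 0.1842 0.1997 0.2404 0.2665 0.2738] 159
z near stem pct [0.1447 0.18   0.1974 0.2384 0.2665 0.2748] 158
F [-1.8  0.9  6.8] tcp [ 0.49992 -0.11371  0.16309] t 11.825
-0.12 0.12 0.1556 19
-0.12 -0.14 0.1543 17
0 0.1 0.1525 20
0.1 0.1 0.1521 23
```

View pics/s3.png

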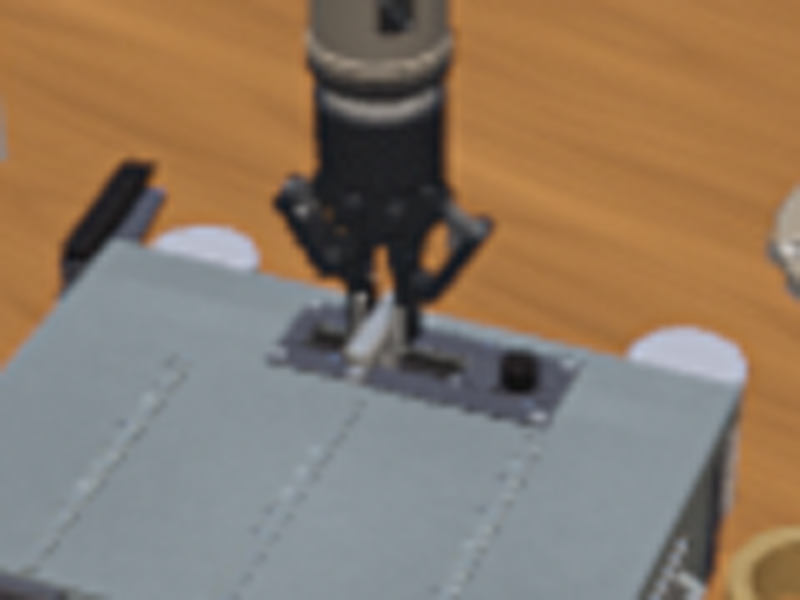

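The bar now lies along chest x and the lid's front has popped up about 4 mm, so the latch is clear. I'll raise it along the hinge arc, checking halfway.

Call:
{"api": "play_rows", "payload": {"deltas": [[12,[0.6,0,-5],[0,-0.02,0]],[12,[1.5,0,-12.2],[0,-0.05,0]],[12,[3.5,0,-24.3],[0,-0.1,0]],[12,[6.2,0,-36.4],[0,-0.15,0]],[12,[9.5,0,-48.2],[0,-0.2,0]],[12,[13.3,0,-59.9],[0,-0.25,0]],[12,[17.7,0,-71.4],[0,-0.3,0]],[12,[17.7,0,-71.4],[0,-0.3,0]]]}}

```text
clock: 12.82
tcp_pos: [0.517, -0.1088, 0.2344]
orientation: [3.037, 0.412, -0.463]
contact_force: [-2.6, -0.3, 1.8]
grip_width: 0.0154
```

```bash
cat >> h.py <<'E'
def lidang(P):
    "angle from a plane fit on the left-rear lid surface"
    c=np.array([.598,-.088]); 
    a=(P[...,:2]-c)@CX[:2]; b=(P[...,:2]-c)@CY[:2]; z=P[...,2]
    m=(abs(b)<.17)&(a>-.1)&(a<.12)&(z>.13)&(z<.45)&((abs(b)>.08))
    k=np.polyfit(a[m],z[m],1)
    for _ in range(6):
        e=abs(np.polyval(k,a[m])-z[m]); mm=e<max(.006,np.median(e)*2); k=np.polyfit(a[m][mm],z[m][mm],1)
    print("lid deg",np.degrees(np.arctan(-k[0])),mm.sum(),m.sum())
E
python3 - <<'E'
from h import *
state(); o=r.get_obs(); print(o["moment"]); im,P=avg(2); lidang(P)
f=np.load("pics/scene0.npz"); lidang(cloud("scene",f["d"]))
E
```

```text
t 12.82 tcp [ 0.517  -0.1088  0.2344] F [-2.6 -0.3  1.8] w 0.0154 j [ 0.15  0.4  -0.15  1.71  0.14  1.34 -1.35]
[[ 0.92   0.267 -0.287]
 [ 0.254 -0.964 -0.081]
 [-0.298  0.001 -0.955]]
[-0.12332419  0.41352036  0.08987896]
z near stem pct [0.2032 0.2083 0.2181 0.2311 0.2344 0.2445] 33
z near stem pct [0.2053 0.2074 0.2138 0.2241 0.2355 0.2458] 29
F [-0.3 -0.5  0.2] tcp [ 0.51691 -0.10886  0.23427] t 12.925
lid deg 18.03049992352195 2399 2489
lid deg 0.23221814798051338 1796 1824
```

```bash
python3 - <<'E'
from h import *
# tool-frame x (toward hinge) and z (into lid); grasp at z=-18.7 ; hinge at x=245,z=+23 from TCP
h=np.array([245.,23.]); g=np.array([0,-18.7])
def rot(v,t): # turn by -t about tool y
    c,s=np.cos(t),np.sin(t); return np.array([c*v[0]-s*v[1], s*v[0]+c*v[1]])
for d in np.arange(.05,.41,.05):
    t=.6*d; G=h+rot(g-h,d); print(round(d,2),round(-t,3),np.round(G-rot(g,t),1))
print(R.from_rotvec([0,-.1,0]).apply([1,0,0]))
E
```

```text
0.05 -0.03 [  1.8 -12.2]
0.1 -0.06 [  4.3 -24.3]
0.15 -0.09 [  7.3 -36.2]
0.2 -0.12 [ 10.9 -48. ]
0.25 -0.15 [ 15.1 -59.5]
0.3 -0.18 [ 19.9 -70.8]
0.35 -0.21 [ 25.3 -81.9]
0.4 -0.24 [ 31.1 -92.7]
[0.99500417 0.         0.09983342]
```

Call:
{"api": "play_rows", "payload": {"deltas": [[12,[1.8,0,-12.2],[0,-0.03,0]],[12,[4.3,0,-24.3],[0,-0.06,0]],[12,[7.3,0,-36.2],[0,-0.09,0]],[12,[10.9,0,-48],[0,-0.12,0]],[12,[15.1,0,-59.5],[0,-0.15,0]],[12,[19.9,0,-70.8],[0,-0.18,0]],[12,[25.3,0,-81.9],[0,-0.21,0]],[12,[29,0,-88.5],[0,-0.23,0]]], "squeeze": 25}}

```text
clock: 13.92
tcp_pos: [0.5677, -0.0945, 0.3097]
orientation: [2.937, 0.397, -0.803]
contact_force: [-4.9, -1.5, -3.1]
grip_width: 0.0155
```

Call:
{"api": "play_rows", "payload": {"deltas": [[12,[0,0,0],[0,0,0]],[12,[0,0,0],[0,0,0]]]}}

```text
clock: 14.18
tcp_pos: [0.5678, -0.0945, 0.3097]
orientation: [2.938, 0.398, -0.8]
contact_force: [-1.1, 0.9, -0.1]
grip_width: 0.0152
```

```bash
python3 - <<'E'
from h import *
state(); im,P=avg(2); lidang(P)
cv2.imwrite("pics/s4.png",cv2.resize(im[60:240,130:370,::-1],(800,600),interpolation=cv2.INTER_CUBIC))
E
```

```text
t 14.18 tcp [ 0.5678 -0.0945  0.3097] F [-1.1  0.9 -0.1] w 0.0152 j [ 0.06  0.55 -0.12  1.36  0.17  1.76 -1.37]
[[ 0.831  0.266 -0.489]
 [ 0.229 -0.964 -0.135]
 [-0.507  0.    -0.862]]Traceback (most recent call last):
  File "<stdin>", line 2, in <module>
  File "h.py", line 40, in avg
    im,P=barz2(); o=r.get_obs(); L.append(o["contact_force"]); Z.append(o["tcp_pos"])
         ~~~~~^^
  File "h.py", line 36, in barz2
    print("z near stem pct",np.round(np.percentile(P[m][:,2],[5,25,50,75,90,98]),4),m.sum()); return im,P
                                     ~~~~~~~~~~~~~^^^^^^^^^^^^^^^^^^^^^^^^^^^^^^
    return _quantile_unchecked(
        a, q, axis, out, overwrite_input, method, keepdims, weights)
    return _ureduce(a,
                    func=_quantile_ureduce_func,
    ...<5 lines>...
                    overwrite_input=overwrite_input,
                    method=method)
    r = func(a, **kwargs)
    result = _quantile(arr,
                       quantiles=q,
    ...<2 lines>...
                       out=out,
                       weights=wgt)
    slices_having_nans = np.isnan(arr[-1, ...])
                                  ~~~^^^^^^^^^
IndexError: index -1 is out of bounds for axis 0 with size 0
```

```bash
python3 - <<'E'
from h import *
im,d=r.grab_frame("scene"); P=cloud("scene",d); lidang(P)
cv2.imwrite("pics/s4.png",cv2.resize(im[60:240,130:370,::-1],(800,600),interpolation=cv2.INTER_CUBIC))
E
```

```text
lid deg 39.5381565153111 2922 3297
```

View pics/s4.png

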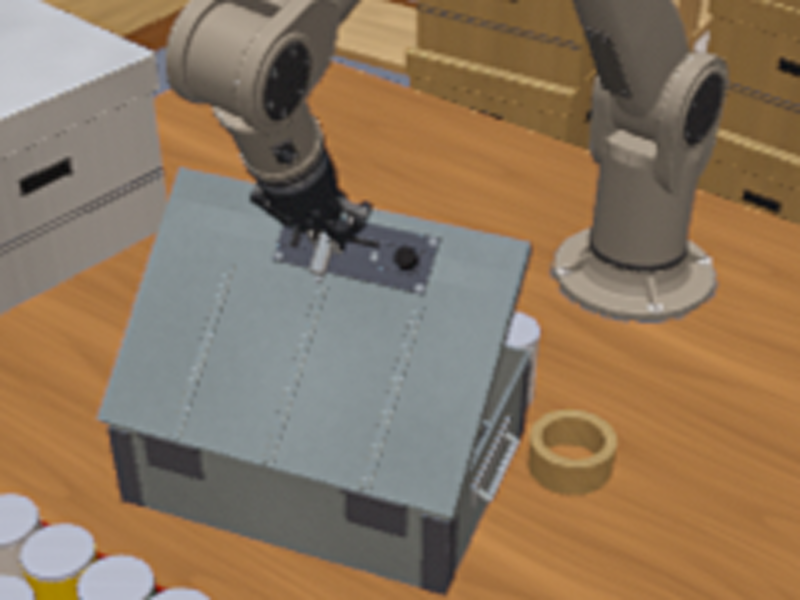

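The lid is at 39.5° with the bar along the lid's x, and the forces are near zero. Release and back off along the tool axis.

Call:
{"api": "play_rows", "payload": {"deltas": [[20,[0,0,0],[0,0,0]],[30,[0,0,0],[0,0,0]],[45,[0,0,0],[0,0,0]],[45,[0,0,-8],[0,0,0]],[45,[0,0,-25],[0,0,0]],[45,[0,0,-45],[0,0,0]],[45,[0,0,-70],[0,0,0]],[45,[0,0,-95],[0,0,0]]]}}

```text
clock: 15.28
tcp_pos: [0.6068, -0.0854, 0.3689]
orientation: [2.941, 0.402, -0.834]
contact_force: [0.4, -1.3, -2.1]
grip_width: 0.0453
```

```bash
python3 - <<'E'
from h import *
state(); im,d=r.grab_frame("scene"); P=cloud("scene",d); lidang(P)
E
```

```text
t 15.28 tcp [ 0.6068 -0.0854  0.3689] F [ 0.4 -1.3 -2.1] w 0.0453 j [-0.13  0.61  0.18  1.16  0.05  1.91 -1.24]
[[ 0.82   0.264 -0.508]
 [ 0.233 -0.964 -0.126]
 [-0.523 -0.015 -0.852]]
lid deg 39.59613224570831 2940 3290
```

Call:
{"api": "play_rows", "payload": {"deltas": [[45,[-3,0,-5],[0,0.08,0]],[45,[-8,0,-13],[0,0.18,0]],[45,[-16,0,-26],[0,0.3,0]],[45,[-26,0,-42],[0,0.42,0]],[45,[-42,0,-60],[0,0.5,0]],[45,[-60,0,-70],[0,0.5,0]],[45,[-60,0,-70],[0,0.5,0]],[45,[-60,0,-70],[0,0.5,0]]]}}

```text
clock: 16.32
tcp_pos: [0.5931, -0.0926, 0.4582]
orientation: [-3.112, -0.41, 0.091]
contact_force: [0.7, -0.5, -0.1]
grip_width: 0.045
```

```bash
python3 - <<'E'
from h import *
state(); im,d=r.grab_frame("scene"); P=cloud("scene",d); lidang(P)
cv2.imwrite("pics/s5.png",cv2.resize(im[...,::-1],(800,600),interpolation=cv2.INTER_CUBIC))
E
```

```text
t 16.32 tcp [ 0.5931 -0.0926  0.4582] F [ 0.7 -0.5 -0.1] w 0.045 j [-0.08  0.27  0.17  1.36 -0.03  1.57 -1.23]
[[ 0.964  0.259 -0.058]
 [ 0.259 -0.966 -0.007]
 [-0.057 -0.009 -0.998]]
lid deg 39.55960780481558 2995 3341
```

View pics/s5.png

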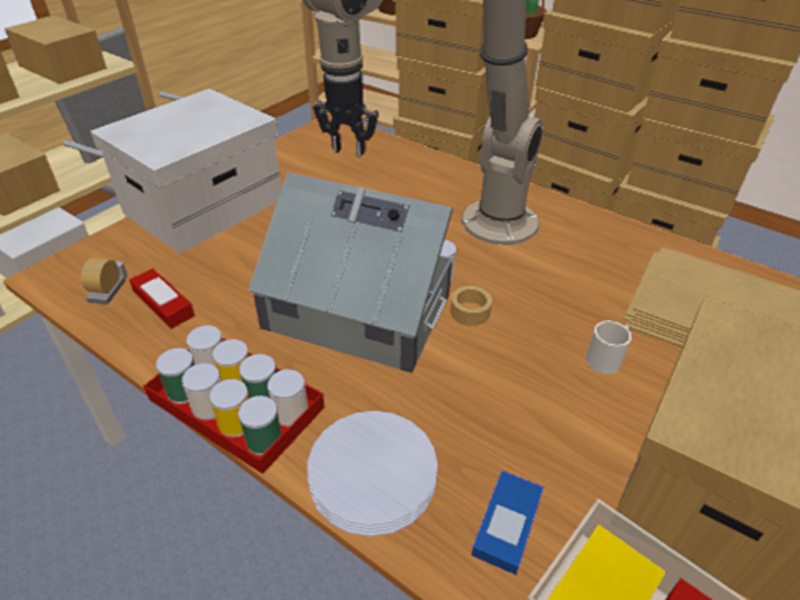

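The lid stands open by itself at 39.6°. The handle is turned, with the bar along the lid's x at (357,203), and the gripper is clear at (345,130).

```bash
python3 -c "
from bench import r
print(r.hand_in())"
```

```text
the job is handed in; nothing more can be done
None
```

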